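Gauge the core height of the red workpiece

ROBOT

A 6-joint arm with a two-finger parallel gripper is mounted at the origin on the work surface. World frame = base frame: x ahead of the robot, y to its left, z up, the work surface at z = 0. Lengths are in m, angles in rad, forces in N, time in s.
With the tool pointing down it reaches from about 0.325 to 1 m from the base axis. Payload 5.1 kg.
Tool frame: the origin (TCP) lies midway between the tips of the shut fingers; the grasp point (between the pads) lies 19 mm behind it (r.grasp_offset is the z of the grasp point in the tool frame, in m); z points along the fingers, y is the direction in which the jaws open and shut (so a half turn about z gives the same grasp; the last joint's range is limited). The gripper opens to 85 mm and grips with 20 to 120 N. Pads are 22 mm wide; open, the fingers measure 114 mm over their backs; the gripper's body (76 mm by 85 mm) begins 54 mm behind the grasp point. The pads swing forward as they close: fully open they stand 13 mm farther back than shut.
Start: joints at [-1.211, 0.124, 1.65, -0, 1.367, -0.083], TCP at [0.278, -0.587, 0.231] pointing down, gripper open.
Joint ranges: [-2.61, 2.61], [-1.02, 2.33], [0.03, 2.71], [-1.35, 4.49], [0.32, 2.68], [-2.91, 2.91]. Speed limits (rad/s): [2.57, 2.57, 3.14, 3.14, 3.14, 3.14].

INTERFACE

Orientations are given as a unit quaternion [x, y, z, w].
In Python, from rig import r gives the robot as it stands.
- The arm moves only by the tool jog_arm, never from a script. Its argument "rows" is a list of rows, each a list of 3 entries, a list of its own where there are three numbers: the opening, from 0 (shut) to 1 (fully open), then the shift along the world's x, y, z in mm, then the turn, a rotation vector about the world's x, y, z in rad. In form: [[jaw, [dx, dy, dz], [wx, wy, wz]], ...]. A call has 1 to 5 rows; each row is the pose to reach, as a shift and turn from the pose measured when the call began; what a row does not reach only later rows make up. A row lasts 1/12 s, in which the tool goes at most 41.7 mm and 7.16 degrees, less where a joint would pass 70% of its speed; a pose out of reach is approached as far as the arm can. A call with a gripper value outside its range is refused whole. The fingers move at their own pace and stop on an object; the grip force is fixed at half the most. Time passes only in rows, so rows that repeat a pose let the fingers close. It gives the time, the measured TCP pose, the force and the opening at its end, in the units of the state.
- r.observe(): the state, without advancing time (a new reading comes with each control period).
- r.camera(name): name is "scene" or "top"; returns a dict with "pixels" (420x560x3 uint8, red, green, blue), "vertical_fov" (degrees; the focal length in pixels is half the picture's height over the tangent of half this angle, whatever the lens; pixels are square), "cx", "cy" (the principal point, pixels), "world_to_cam" (4x4, takes a point from world to camera coordinates). Camera axes: x right, y down, z forward; pixel columns grow to the right and rows downward; lengths in m; the calibration is good to about 2 mm. A picture is of the moment at which its call begins. There is no depth.
- r.finish_job(): hands the job in, once; it reports no verdict.
The state is a dict: "clock": time; "joints": joint angles; "joint_vel": joint speeds; "joint_torque": joint torques, N m; "eef_pos": TCP position; "eef_rot": TCP orientation; "wrist_force": force on the tool from outside, world axes, zero at the start; "torque": the same for the moment, N m; "opening": finger opening in m.
Only numpy, scipy, OpenCV 4.12 (cv2) and the standard library are available. Lean on these libraries where they do the work, as an engineer would, in place of code of your own. Each camera call takes 0.05 s, during which the arm holds its last target. There are 200 camera calls.

TASK

Set the red workpiece down gently in the round nest of the gauge's tray and push the tray fully home under the gauge. Then lower the gauge by its knob until its sprung foot stands on the workpiece's core and is pushed in about half-way (never as far as its stop), and let go, leaving the gauge there. Leave the other two workpieces and the screwdriver where they are.

Things in the scene. Friction and masses are not known exactly. Their poses are not given: they have to be found in the camera images.
- red_part: The workpiece to be gauged: a loose upright red plastic cylinder, 46 mm in diameter and 34 mm tall, 0.13 to 0.21 kg, with a 26 mm brass core standing up out of the middle of its top by somewhere between 3 and 18 mm; how far is not told and differs each time (the core is a tight press fit: it does not move under less than 80 N). Origin: centre of the underside; z up. Starts on one of the blue spots of the storage plate. Grip it across the red cylinder.
- grey_part: Bystander workpiece, loose: grey cylinder 46 mm in diameter, 34 mm tall, with a steel core on top (44 mm in all). Origin: centre of the underside. Stands on the same storage plate, at least 95 mm from the others, centre to centre.
- blue_part: Bystander workpiece, loose: blue cylinder 46 mm in diameter, 34 mm tall, with a steel core on top (39 mm in all). Origin: centre of the underside. Stands on the same storage plate.
- screwdriver: Bystander: a screwdriver lying on the bench on the far side.
- plate: White storage plate, fixed, 200 x 200 x 8 mm, with blue spots at (+-47.5, +-47.5) mm and one in the middle. Origin: centre of its underside, on the bench.
- station: The height gauge stand, fixed: an aluminium base plate 12 mm thick (from -270 to +60 mm along its x, -60 to +100 mm along its y), with a column (50 x 40 mm, 170 mm tall, centred at y = +80 mm) and a blue head block reaching from it over the gauge axis (x +-25 mm, y -30 to +62 mm, z 138 to 170 mm). Origin: on the vertical gauge axis at bench height. Its -x is the way the tray comes out; z up.
- tray (a joint): How far the tray is out, in m: 0 = fully home (hard stop, the nest exactly under the gauge), 0.15 = fully out; moves along the station's -x as it grows. Starts 0.125 to 0.15. It slides with about 3 N of friction and stays where it is left.
- nest (a point): The nest on the tray, moves with it: a black ring on the white tray plate, 54 mm inside and 66 mm outside diameter, 6 mm high. Origin: centre of the nest floor (24 mm above the bench), where the workpiece's underside is to stand. Axes as the station's; the white tray plate runs from -100 to +45 mm along x, 66 mm wide.
- tray_fin (a point): Middle of the top edge of the yellow upright fin at the tray's outer end, 95 mm from the nest centre towards the station's -x; the fin is 10 mm thick along x, 40 mm wide along y and stands 20 to 64 mm above the bench. Push it (or grip it) to move the tray.
- gauge (a joint): How far the gauge spindle (knob, rod and quill, with the foot) has been lowered, in m: 0 = top, 0.06 = bottom. Starts 0 to 0.012. It has about 10 N of slide friction and weighs about 3 N, so it stays where it is left and needs about 7 N to push down (13 N to pull up), plus whatever the foot's spring adds.
- gauge_knob (a point): Centre of the black knob (with an orange band) on top of the gauge spindle: an upright cylinder 30 mm in diameter, 35 mm tall (17.5 mm above and below this point), 252.5 mm above the bench when joint gauge is 0; nothing else stands higher than 170 mm there. Grip it from above or press on its top.
- foot (a joint): How far the sprung foot is pushed up into the gauge spindle, in m: 0 = free, 0.010 = at its stop; half-way is 0.005. The spring pushes back with 2 N at first touch and 0.8 N more per mm (6 N half-way, 10 N at the stop).
- foot_tip (a point): Centre of the flat underside of the foot, a steel disc 22 mm in diameter and 6 mm thick on an orange stem below the gauge spindle, on the gauge axis; 100 mm above the bench when joint gauge and joint foot are 0. 12 mm of the orange stem shows when the foot is free, 7 mm when it is half-way in, 2 mm at its stop.

How it is judged:
By the outcome, as a careful person would: the job done as asked, in the order asked, and still so for the second after the job is handed in, with the robot touching nothing.
It also fails if it takes over 61 s, if anything falls off the work surface, if the arm or the gripper's body presses on something with over 40 N, if the wrist force passes 120 N, or if a joint passes its speed limit or range.

## Working session

There is one attempt and no reset: what is moved stays moved. The work goes in short steps, Python scripts to look and compute and a tool call to move; the robot and the scene stay as the last step left them, time stands still between calls to the robot, and variables do not carry over. Pictures are saved under pics/ and viewed, about 8 in all and at most 12, crops included, and the job is handed in when it is done.

Besides the shell and the picture viewer there is one more tool, called after "Call:" by a JSON object that holds its "fn" and its "kwargs". jog_arm: Moves the arm, as the interface text tells. Its arguments: {"type":"object","properties":{"rows":{"type":"array"}},"required":["rows"]}

```bash
ls; mkdir -p pics
cat > h.py <<'E'
import numpy as np, cv2, pickle
from rig import r
def grab(n,tag):
    c=r.camera(n); pickle.dump(c,open(f'pics/{tag}.pkl','wb'))
    cv2.imwrite(f'pics/{tag}.png',c['pixels'][:,:,::-1]); return c
def load(tag): return pickle.load(open(f'pics/{tag}.pkl','rb'))
def f(c): return c['pixels'].shape[0]/2/np.tan(np.radians(c['vertical_fov'])/2)
def ray(c,u,v):
    T=np.array(c['world_to_cam']);R=T[:3,:3];o=-R.T@T[:3,3]
    d=R.T@np.array([(u-c['cx'])/f(c),(v-c['cy'])/f(c),1.]);return o,d/np.linalg.norm(d)
def onz(c,u,v,z):
    o,d=ray(c,u,v);return o+d*(z-o[2])/d[2]
def proj(c,p):
    T=np.array(c['world_to_cam']);q=T[:3,:3]@np.array(p)+T[:3,3]
    return np.array([c['cx']+f(c)*q[0]/q[2],c['cy']+f(c)*q[1]/q[2]])
E
python3 - <<'E'
from h import *
for n in('scene','top'):
    c=grab(n,n+'0');print(n,c['vertical_fov'],c['cx'],c['cy'],ray(c,c['cx'],c['cy']))
s=r.observe();print(s['clock'],s['eef_pos'],s['eef_rot'],s['opening'],r.grasp_offset)
a=cv2.imread('pics/scene0.png');b=cv2.imread('pics/top0.png')
E
```

```text
pics
scene 53.00253146139691 283.0508850364704 210.2927982478923 (array([1.40607811, 0.18026171, 0.96916049]), array([-0.67999755, -0.16970822, -0.7133039 ]))
top 46.27352509516638 273.1053167715995 213.25685287251113 (array([ 0.41336974, -0.01433327,  1.23771009]), array([ 0.19292445, -0.01955418, -0.98101875]))
0.1 [ 0.2782922  -0.58681994  0.23018942] [ 9.75588119e-01  2.19606417e-01 -1.27120929e-04 -9.09369195e-04] 0.08507499386307739 -0.0187
```

View pics/scene0.png

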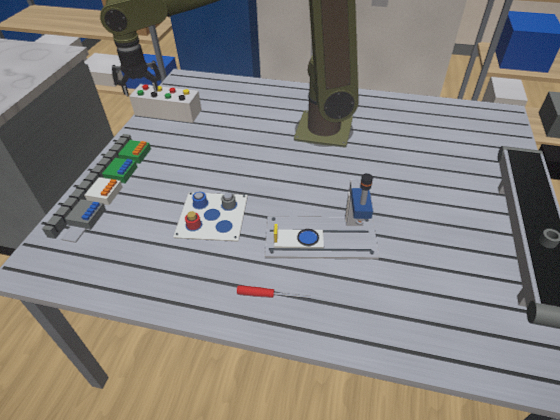

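View pics/top0.png

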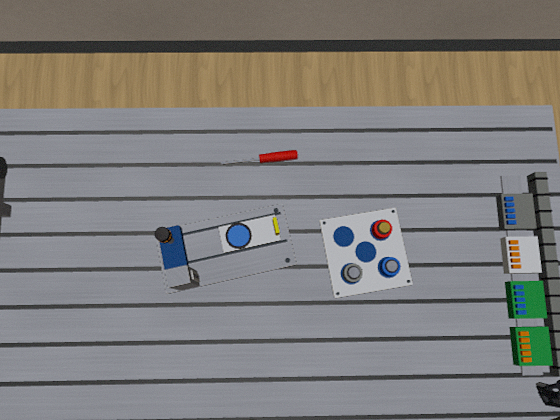

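The scene view shows red, blue and grey parts on the plate around (210,215) and the station at (320,230). The top view shows the red part at about (381,229), the nest at (238,235), the fin at (277,225) and the knob at (163,235).

Run:
```python
from h import *
a=cv2.imread('pics/scene0.png');b=cv2.imread('pics/top0.png')
A=cv2.resize(a[160:270,170:390],None,fx=3.6,fy=2.7*4/3*1.0,interpolation=cv2.INTER_CUBIC)[:300]
A=cv2.resize(a[165:265,165:395],(800,348),interpolation=cv2.INTER_CUBIC)
B=cv2.resize(b[200:300,145:420],(800,251*1160//1160+40-40),interpolation=cv2.INTER_CUBIC)
B=cv2.resize(b[203:298,150:420],(700,246),interpolation=cv2.INTER_CUBIC)
B=cv2.copyMakeBorder(B,0,0,0,100,cv2.BORDER_CONSTANT)
cv2.imwrite('pics/z0.png',np.vstack([A,B]))
for t in('scene0','top0'):
    c=load(t);h=cv2.cvtColor(c['pixels'],cv2.COLOR_RGB2HSV).astype(int);H,S,V=h[...,0],h[...,1],h[...,2]
    M={'red':((H<6)|(H>172))&(S>140)&(V>50),'orange':(H>=6)&(H<22)&(S>120)&(V>60),'yellow':(H>=22)&(H<34)&(S>120)&(V>100),'blue':(H>98)&(H<125)&(S>140)}
    for k,m in M.items():
        n,l,st,ce=cv2.connectedComponentsWithStats(m.astype(np.uint8))
        for i in range(1,n):
            if st[i,4]>=12 and 150<ce[i][0]<430 and 130<ce[i][1]<310: print(t,k,st[i],ce[i].round(1))
```

```text
scene0 red [185 213  14  17  99] [192.1 222.6]
scene0 red [237 286  37  11 300] [254.7 290.9]
scene0 orange [361 183  10   4  16] [365.  184.8]
scene0 yellow [188 212   7   5  27] [190.7 214. ]
scene0 yellow [274 224   3  18  48] [275.1 232.2]
scene0 blue [352 189  20  23 271] [360.8 201.2]
scene0 blue [193 192  13  16  82] [198.9 201.4]
scene0 blue [204 209  16  11 102] [211.3 214.2]
scene0 blue [216 221  16  11 117] [223.6 225.8]
scene0 blue [299 231  18  13 176] [307.5 237.1]
top0 red [259 150  38  13 334] [278.  156.1]
top0 red [372 220  20  19 154] [380.1 229.7]
top0 orange [385 222   6   7  12] [388.  224.4]
top0 orange [164 234   8   9  17] [168.  238.5]
top0 yellow [273 217   6  16  63] [275.5 224.9]
top0 yellow [379 222  11  11  81] [383.9 227. ]
top0 blue [370 222  18  18  38] [375.3 233. ]
top0 blue [227 225  23  22 374] [238.2 235.4]
top0 blue [160 226  28  43 733] [174.  249.6]
top0 blue [334 226  20  20 306] [343.1 236. ]
top0 blue [356 242  20  20 311] [365.3 251.4]
top0 blue [378 257  22  20 227] [387.1 267. ]
top0 blue [341 264  15  20  44] [345.  275.4]
```

View pics/z0.png

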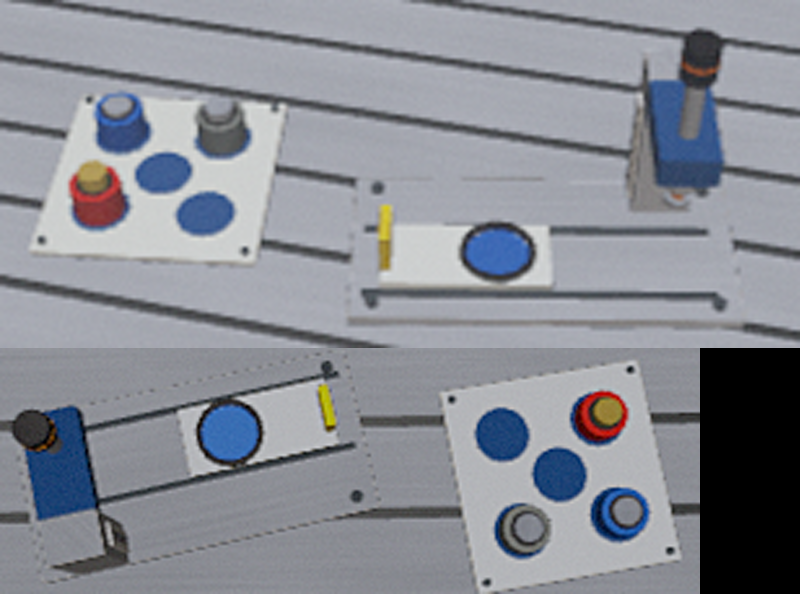

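Run:
```python
from h import *
s,t=load('scene0'),load('top0')
def tri(u,v):
    o1,d1=ray(s,*u);o2,d2=ray(t,*v)
    k=np.linalg.lstsq(np.c_[d1,-d2],o2-o1,rcond=None)[0]
    p,q=o1+k[0]*d1,o2+k[1]*d2;return ((p+q)/2).round(4),round(np.linalg.norm(p-q)*1e3,1)
# knob: dark + orange comps
for n,c,box in(('s',s,(345,165,385,195)),('t',t,(148,220,180,250))):
    x0,y0,x1,y1=box;V=c['pixels'][y0:y1,x0:x1].max(2).astype(int);m=(V<75)
    k,l,st,ce=cv2.connectedComponentsWithStats(m.astype(np.uint8));
    for i in range(1,k):
        if st[i,4]>15: print(n,st[i]+[x0,y0,0,0,0],ce[i]+[x0,y0])
for c,u in((s,(307.5,237.1)),(t,(238.2,235.4))): print('nest',onz(c,*u,.024).round(4))
for c,u in((s,(275.1,232.2)),(t,(275.5,224.9))): print('fin',onz(c,*u,.045).round(4),onz(c,*u,.060).round(4))
print('spots t',[onz(t,*u,.008).round(4)[:2] for u in((343.1,236),(365.3,251.4))])
print('spots s',[onz(s,*u,.008).round(4)[:2] for u in((223.6,225.8),(211.3,214.2))])
print('core seed',tri((191.7,213),(383.9,227)))
# red silhouettes: union of red and core in both
for n,c,b in(('s',s,(180,205,204,236)),('t',t,(366,214,398,246))):
    print(n);x0,y0,x1,y1=b;h=cv2.cvtColor(c['pixels'],cv2.COLOR_RGB2HSV)[y0:y1,x0:x1].astype(int)
    for row in h: print(''.join('R' if ((p[0]<7 or p[0]>172) and p[1]>100) else 'o' if (7<=p[0]<34 and p[1]>90) else 'b' if (95<p[0]<130 and p[1]>90) else '.' for p in row))
```

```text
s [361 174  13  11 101] [366.48514851 178.74257426]
s [361 185  10   5  31] [365.22580645 187.38709677]
t [153 227  21  16 222] [163.26576577 234.66216216]
nest [0.5976 0.0515 0.024 ]
nest [0.5969 0.0493 0.024 ]
fin [ 0.6176 -0.0417  0.045 ] [ 0.6304 -0.0381  0.06  ]
fin [ 0.6186 -0.0436  0.045 ] [ 0.6161 -0.0432  0.06  ]
spots t [array([ 0.5943, -0.2153]), array([ 0.5544, -0.2697])]
spots s [array([ 0.5951, -0.2127]), array([ 0.5562, -0.2672])]
core seed (array([ 0.6075, -0.3064,  0.0568]), np.float64(3.7))
s
.............bbbbbbbbbbb
.............bbbbbbbbbbb
..............bbbbbbbbbb
..................bbbb..
........................
........................
............o...........
.........ooooo..........
........ooooooooR.......
.......oooooooooRR......
......Roooooooo..RR.....
......Rooooooooo.RR.....
.....RR.oooooooo.RRR....
.....RR..oooooo..RRR....
.....RRR.ooooooRRRRR....
.....RRRR.....RRRRRR....
......RRRRRRRRRRRRRR....
......RRRRRRRRRRRRRR....
......RRRRRRRRRRRRRR.b..
.......RRRRRRRRRRRRR.b..
.......RRRRRRRRRRRRR.b..
......bRRRRRRRRRRRRR....
......b.RRRRRRRRRRR.b...
.......b.
[... 548 characters left out ...]
.......
.....bbRRRRRboooooooooooR.......
.....b.RRRR..oooooooooooRR......
.....bRRRRR.ooooooooooooRR......
....bbRRRRRRooooooooooooRR......
....bbRRRRRR.oooooooooooRR......
....bbRRRRRR.oooooooooooRR......
....bbRRRRRR..oooooooooRR.......
....bb.RRRRRRR.oooooobRRR.......
.....b.RRRRRRRR.....RRRRR.......
.....bbRRRRRRRRRRRRRRRRR........
......b.RRRRRRRRRRRRRRR.........
.......b..RRRRRRRRRRR...........
.......bbb.RRRRRRRR.bb..........
.........bb...RR..bbb...........
..........bbbbbbbbb.............
..............b.................
................................
bbbb............................
bbbbb...........................
bbbbbbb.........................
bbbbbbbb........................
```

Run:
```python
from h import *
s,t=load('scene0'),load('top0')
# knob axis: candidates, compare projected centre for gauge 0..12mm
for u,v in (((366.,180.5),(163.3,234.7)),):
    o1,d1=ray(s,*u);o2,d2=ray(t,*v)
    k=np.linalg.lstsq(np.c_[d1,-d2],o2-o1,rcond=None)[0];print(o1+k[0]*d1,o2+k[1]*d2)
n=np.array([.5972,.0504]);d=np.array([-.218,.976])
for q in(.125,.1375,.15):print(q,n+d*q)
# red: circles projected for candidate centre
for cx,cy in((.608,-.3075),(.6095,-.308),(.6075,-.306)):
  for c in(s,t):
    P=np.array([proj(c,(cx+.023*np.cos(a),cy+.023*np.sin(a),z)) for a in np.linspace(0,6.28,60) for z in(.008,.042)])
    print(cx,cy,P.min(0).round(1),P.max(0).round(1))
```

```text
[0.56633187 0.19225266 0.24659414] [0.56670338 0.18966613 0.24611946]
0.125 [0.56995 0.1724 ]
0.1375 [0.567225 0.1846  ]
0.15 [0.5645 0.1968]
0.608 -0.3075 [183.9 211. ] [200.8 229.4]
0.608 -0.3075 [370.  218.9] [391.4 239.2]
0.6095 -0.308 [183.5 211.3] [200.5 229.7]
0.6095 -0.308 [370.2 218.3] [391.6 238.6]
0.6075 -0.306 [184.4 210.9] [201.3 229.4]
0.6075 -0.306 [369.4 219.1] [390.8 239.4]
```

Call:
{"fn": "jog_arm", "kwargs": {"rows": [[1, [165, 140, -30], [0, 0, 0]], [1, [165, 140, -30], [0, 0, 0]], [1, [165, 140, -30], [0, 0, 0]], [1, [165, 140, -30], [0, 0, 0]], [1, [165, 140, -30], [0, 0, 0]]]}}

```text
clock: 0.52
eef_pos: [0.4363, -0.452, 0.2008]
eef_rot: [0.976, 0.219, -0.0, -0.001]
wrist_force: [0.9, -1.0, -0.3]
opening: 0.085
```

Call:
{"fn": "jog_arm", "kwargs": {"rows": [[1, [172, 144, -80], [0, 0, 0]], [1, [172, 144, -80], [0, 0, 0]], [1, [172, 144, -80], [0, 0, 0]], [1, [172, 144, -80], [0, 0, 0]], [1, [172, 144, -80], [0, 0, 0]]]}}

```text
clock: 0.93
eef_pos: [0.5864, -0.3254, 0.1303]
eef_rot: [0.976, 0.219, -0.001, -0.002]
wrist_force: [-0.8, -0.9, 0.6]
opening: 0.0859
```

Call:
{"fn": "jog_arm", "kwargs": {"rows": [[1, [0, 0, 0], [0, 0, 0]]]}}

```text
clock: 1.02
eef_pos: [0.5886, -0.3196, 0.1261]
eef_rot: [0.975, 0.222, -0.002, -0.004]
wrist_force: [-0.3, 0.6, -0.4]
opening: 0.0854
```

Call:
{"fn": "jog_arm", "kwargs": {"rows": [[1, [19, 12, -6], [0, 0, 0]], [1, [19, 12, -46], [0, 0, 0]], [1, [19, 12, -70], [0, 0, 0]], [1, [19, 12, -70], [0, 0, 0]], [1, [19, 12, -70], [0, 0, 0]]]}}

```text
clock: 1.43
eef_pos: [0.606, -0.3067, 0.0537]
eef_rot: [0.975, 0.222, -0.003, -0.006]
wrist_force: [0.0, -0.2, 1.3]
opening: 0.0855
```

Call:
{"fn": "jog_arm", "kwargs": {"rows": [[1, [2, -1, -20], [0, 0, 0]], [1, [2, -1, -35], [0, 0, 0]], [1, [2, -1, -35], [0, 0, 0]], [0.3, [2, -1, -35], [0, 0, 0]], [0, [2, -1, -35], [0, 0, 0]]]}}

```text
clock: 1.85
eef_pos: [0.6086, -0.3084, 0.0202]
eef_rot: [0.975, 0.222, -0.003, -0.005]
wrist_force: [0.0, -0.3, -0.1]
opening: 0.0641
```

Call:
{"fn": "jog_arm", "kwargs": {"rows": [[0, [0, 0, 0], [0, 0, 0]], [0, [0, 0, 0], [0, 0, 0]], [0, [0, 0, 0], [0, 0, 0]], [0, [0, 0, 0], [0, 0, 0]], [0, [0, 0, 0], [0, 0, 0]]]}}

```text
clock: 2.27
eef_pos: [0.6099, -0.3092, 0.0225]
eef_rot: [0.975, 0.222, -0.002, -0.004]
wrist_force: [-0.3, 0.7, 5.6]
opening: 0.0442
```

Call:
{"fn": "jog_arm", "kwargs": {"rows": [[0, [0, 0, 10], [0, 0, 0]], [0, [0, 0, 40], [0, 0, 0]], [0, [0, 0, 70], [0, 0, 0]], [0, [0, 0, 80], [0, 0, 0]], [0, [0, 0, 80], [0, 0, 0]]]}}

```text
clock: 2.68
eef_pos: [0.6121, -0.3105, 0.1072]
eef_rot: [0.975, 0.222, 0.001, -0.001]
wrist_force: [0.2, -1.3, -1.2]
opening: 0.044
```

Run:
```python
from h import *
s=grab('scene','s1');t=grab('top','t1')
o=r.observe();print(o['eef_pos'],o['eef_rot'],o['wrist_force'],o['opening'])
A=cv2.imread('pics/s1.png')[110:270,130:300];B=cv2.imread('pics/t1.png')[180:300,330:450]
cv2.imwrite('pics/z1.png',np.hstack([cv2.resize(A,(425,400),interpolation=3),cv2.resize(B,(375,400),interpolation=3)]))
```

```text
[ 0.60947539 -0.308972    0.10187527] [ 0.97507271  0.22183647 -0.00178507 -0.00431268] [-0.78751554 -1.04568086 -2.54354981] 0.04392870938490064
```

View pics/z1.png

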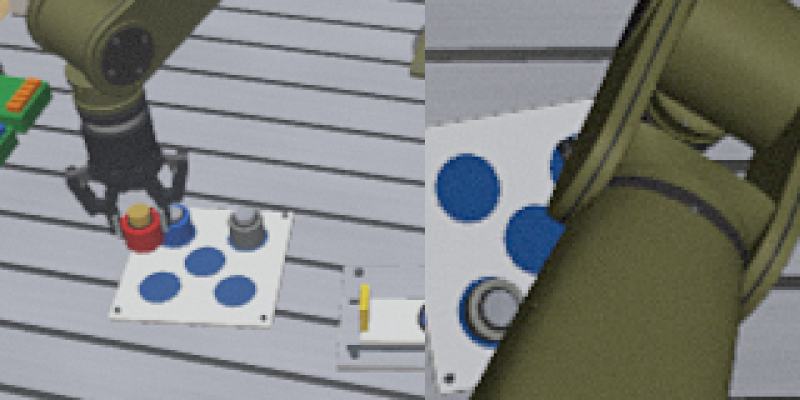

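Call:
{"fn": "jog_arm", "kwargs": {"rows": [[0, [-6, 180, 15], [0, 0, -0.11]], [0, [-6, 180, 15], [0, 0, -0.22]], [0, [-6, 180, 15], [0, 0, -0.22]], [0, [-6, 180, 15], [0, 0, -0.22]], [0, [-6, 180, 15], [0, 0, -0.22]]]}}

```text
clock: 3.2
eef_pos: [0.6011, -0.1238, 0.1137]
eef_rot: [0.993, 0.115, -0.004, -0.007]
wrist_force: [0.1, -0.2, -1.9]
opening: 0.0441
```

Call:
{"fn": "jog_arm", "kwargs": {"rows": [[0, [-6, 180, 0], [0, 0, 0]], [0, [-6, 180, 0], [0, 0, 0]], [0, [-6, 180, 0], [0, 0, 0]], [0, [-6, 180, 0], [0, 0, 0]], [0, [-6, 180, 0], [0, 0, 0]]]}}

```text
clock: 3.62
eef_pos: [0.5927, 0.0602, 0.1107]
eef_rot: [0.993, 0.116, -0.006, -0.008]
wrist_force: [0.3, -0.5, -2.0]
opening: 0.0438
```

Call:
{"fn": "jog_arm", "kwargs": {"rows": [[0, [4, -10, -20], [-0.016, -0.012, 0]], [0, [4, -10, -40], [-0.016, -0.012, 0]], [0, [4, -10, -40], [-0.016, -0.012, 0]], [0, [4, -10, -40], [-0.016, -0.012, 0]], [0, [4, -10, -40], [-0.016, -0.012, 0]]]}}

```text
clock: 4.03
eef_pos: [0.5964, 0.0498, 0.0702]
eef_rot: [0.993, 0.116, -0.002, 0.001]
wrist_force: [-0.0, 0.1, -0.8]
opening: 0.0438
```

Run:
```python
from h import *
s=grab('scene','s2')
o=r.observe();p=np.array(o['eef_pos']);print(p,o['eef_rot'],o['wrist_force'])
h=cv2.cvtColor(s['pixels'],cv2.COLOR_RGB2HSV).astype(int);m=(((h[...,0]<6)|(h[...,0]>172))&(h[...,1]>120)).astype(np.uint8);m[270:]=0
n,l,st,ce=cv2.connectedComponentsWithStats(m)
i=1+st[1:,4].argmax();print(st[i],ce[i])
zb=p[2]-.0145
for dx,dy,dz in((0,0,0),(.003,0,0),(0,.003,0),(0,0,.003)):
    P=np.array([proj(s,(p[0]+dx+.023*np.cos(a),p[1]+dy+.023*np.sin(a),zb+dz+z)) for a in np.linspace(0,6.28,60) for z in(0,.034)])
    print(P.min(0).round(1),P.max(0).round(1))
A=cv2.imread('pics/s2.png')[150:270,240:400]
cv2.imwrite('pics/z2.png',cv2.resize(A,(800,600),interpolation=3))
```

```text
[0.59719855 0.04973762 0.07120455] [ 9.93248794e-01  1.15995027e-01 -8.70022634e-04  1.10920870e-03] [ 0.72720117  0.43053951 -0.97294427]
[301 219  16  17 158] [307.98101266 227.94303797]
[299.3 215.7] [315.7 235.5]
[299.1 216.4] [315.5 236.3]
[300.3 215.9] [316.7 235.7]
[299.3 215. ] [315.7 234.8]
```

View pics/z2.png

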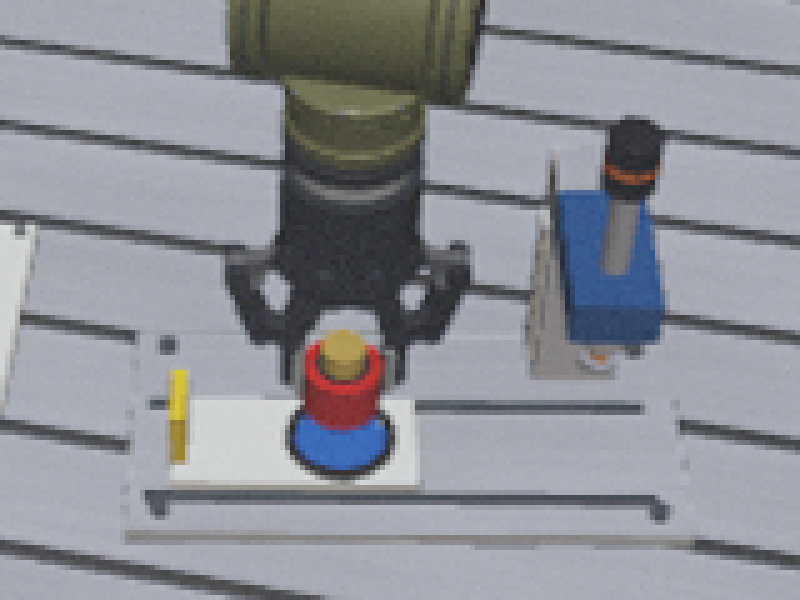

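Call:
{"fn": "jog_arm", "kwargs": {"rows": [[0, [0, -1, -12], [0, 0, 0]], [0, [0, -1, -22], [0, 0, 0]], [0, [0, -1, -26], [0, 0, 0]], [0, [0, -1, -28], [0, 0, 0]], [0, [0, -1, -28], [0, 0, 0]]]}}

```text
clock: 4.5
eef_pos: [0.5965, 0.0486, 0.0421]
eef_rot: [0.993, 0.116, -0.002, 0.001]
wrist_force: [0.3, -0.3, -1.7]
opening: 0.0437
```

Call:
{"fn": "jog_arm", "kwargs": {"rows": [[0, [0, 0, -1], [0, 0, 0]], [0, [0, 0, -2], [0, 0, 0]]]}}

```text
clock: 4.67
eef_pos: [0.5967, 0.0486, 0.0402]
eef_rot: [0.993, 0.116, -0.002, 0.001]
wrist_force: [-1.1, -0.0, -1.8]
opening: 0.0438
```

Call:
{"fn": "jog_arm", "kwargs": {"rows": [[0, [0, 0, -1], [0, 0, 0]], [0, [0, 0, -2], [0, 0, 0]]]}}

```text
clock: 4.83
eef_pos: [0.597, 0.0487, 0.0386]
eef_rot: [0.993, 0.116, -0.001, 0.001]
wrist_force: [-0.4, -0.5, 7.1]
opening: 0.0437
```

Call:
{"fn": "jog_arm", "kwargs": {"rows": [[0.3, [0, 0, 0], [0, 0, 0]], [0.6, [0, 0, 0], [0, 0, 0]], [1, [0, 0, 0], [0, 0, 0]], [1, [0, 0, 0], [0, 0, 0]], [1, [0, 0, 0], [0, 0, 0]]]}}

```text
clock: 5.25
eef_pos: [0.5972, 0.0487, 0.0389]
eef_rot: [0.993, 0.116, -0.001, 0.001]
wrist_force: [-0.6, 0.1, -0.1]
opening: 0.0843
```

Call:
{"fn": "jog_arm", "kwargs": {"rows": [[1, [0, 0, 0], [0, 0, 0]], [1, [0, 0, 20], [0, 0, 0]], [1, [0, 0, 50], [0, 0, 0]], [1, [0, 0, 80], [0, 0, 0]], [1, [0, 0, 80], [0, 0, 0]]]}}

```text
clock: 5.67
eef_pos: [0.6016, 0.0487, 0.1264]
eef_rot: [0.993, 0.116, 0.005, 0.002]
wrist_force: [1.1, -1.0, 1.6]
opening: 0.0857
```

Call:
{"fn": "jog_arm", "kwargs": {"rows": [[0.5, [32, -150, 0], [0, 0, 0]], [0, [32, -150, 0], [0, 0, 0]], [0, [32, -150, 0], [0, 0, 0]], [0, [32, -150, 0], [0, 0, 0]], [0, [32, -150, 0], [0, 0, 0]]]}}

```text
clock: 6.08
eef_pos: [0.6348, -0.1065, 0.1271]
eef_rot: [0.994, 0.114, 0.006, 0.003]
wrist_force: [-0.9, 0.8, -0.1]
opening: 0.0251
```

Run:
```python
from h import *
s=grab('scene','s3');t=grab('top','t3')
o=r.observe();print(o['clock'],o['eef_pos'],o['eef_rot'],o['wrist_force'])
for c,n in((s,'s'),(t,'t')):
    h=cv2.cvtColor(c['pixels'],cv2.COLOR_RGB2HSV).astype(int);H,S,V=h[...,0],h[...,1],h[...,2]
    for k,m in(('red',((H<6)|(H>172))&(S>120)),('core',(H>=8)&(H<34)&(S>100)&(V>60)),('blue',(H>98)&(H<125)&(S>140))):
        q,l,st,ce=cv2.connectedComponentsWithStats(m.astype(np.uint8))
        for i in range(1,q):
            if st[i,4]>20 and 220<ce[i][0]<330 and 210<ce[i][1]<260: print(n,k,st[i],ce[i].round(1))
A=cv2.imread('pics/s3.png')[180:270,250:390];B=cv2.imread('pics/t3.png')[200:290,150:290]
cv2.imwrite('pics/z3.png',np.vstack([cv2.resize(A,(460,295),interpolation=3),cv2.resize(B,(460,295),interpolation=3)]))
```

```text
6.1833 [ 0.63355654 -0.10234398  0.12614059] [0.99336928 0.11485157 0.00490265 0.00159787] [ 0.06970809  0.12623871 -0.99979147]
s red [300 226  16  17 146] [307.2 235.7]
s core [274 224   3  18  49] [275.1 232.4]
s core [303 224  10   9  65] [307.4 227.9]
s blue [216 221  16  11 122] [223.6 225.9]
t red [230 224  18  20 155] [238.8 233.6]
t core [232 227  12  12 104] [237.9 232.4]
t blue [227 231  23  16  66] [237.3 240.3]
```

View pics/z3.png

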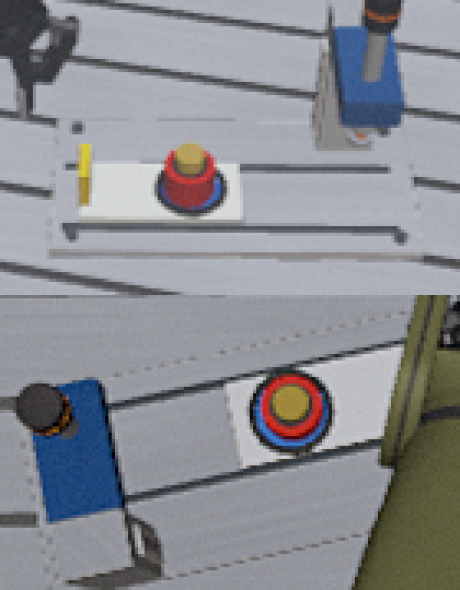

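The red part stands inside the nest ring (scene about (307,236), top about (238,233)). I'll push the fin next.

Call:
{"fn": "jog_arm", "kwargs": {"rows": [[0, [-2, 0, -30], [0.003, 0.01, 0]], [0, [-2, 0, -60], [0.003, 0.01, 0]], [0, [-2, 0, -86], [0.003, 0.01, 0]], [0, [-2, 0, -86], [0.003, 0.01, 0]], [0, [-2, 0, -86], [0.003, 0.01, 0]]]}}

```text
clock: 6.6
eef_pos: [0.6298, -0.1006, 0.0382]
eef_rot: [0.993, 0.116, -0.002, -0.001]
wrist_force: [0.5, 0.5, 0.4]
opening: 0.0001
```

Call:
{"fn": "jog_arm", "kwargs": {"rows": [[0, [-2, 9, 0], [0, 0, 0]], [0, [-4, 18, 0], [0, 0, 0]], [0, [-6, 27, 0], [0, 0, 0]], [0, [-8, 36, 0], [0, 0, 0]], [0, [-10, 45, 0], [0, 0, 0]]]}}

```text
clock: 7.02
eef_pos: [0.6206, -0.0551, 0.0398]
eef_rot: [0.993, 0.116, -0.001, -0.0]
wrist_force: [1.8, -4.2, 2.0]
opening: 0.0001
```

Call:
{"fn": "jog_arm", "kwargs": {"rows": [[0, [-2, 9, 0], [0, 0, 0]], [0, [-4, 19, 0], [0, 0, 0]], [0, [-6, 29, 0], [0, 0, 0]], [0, [-9, 39, 0], [0, 0, 0]], [0, [-11, 49, 0], [0, 0, 0]]]}}

```text
clock: 7.43
eef_pos: [0.6101, -0.0052, 0.0404]
eef_rot: [0.993, 0.116, 0.0, -0.0]
wrist_force: [2.6, -3.9, 1.3]
opening: 0.0003
```

Call:
{"fn": "jog_arm", "kwargs": {"rows": [[0, [-2, 10, 0], [0, 0, 0]], [0, [-4, 20, 0], [0, 0, 0]], [0, [-6, 30, 0], [0, 0, 0]], [0, [-9, 40, 0], [0, 0, 0]], [0, [-11, 50, 0], [0, 0, 0]]]}}

```text
clock: 7.85
eef_pos: [0.5992, 0.0458, 0.0404]
eef_rot: [0.993, 0.116, 0.001, -0.0]
wrist_force: [2.5, -3.5, 0.1]
opening: 0.0001
```

Call:
{"fn": "jog_arm", "kwargs": {"rows": [[0, [-2, 8, 0], [0, 0, 0]], [0, [-3, 14, 0], [0, 0, 0]], [0, [-4, 18, 0], [0, 0, 0]], [0, [-5, 22, 0], [0, 0, 0]], [0, [-5, 25, 0], [0, 0, 0]]]}}

```text
clock: 8.27
eef_pos: [0.5938, 0.0712, 0.0404]
eef_rot: [0.993, 0.116, 0.0, -0.0]
wrist_force: [0.1, -3.8, 2.9]
opening: 0.0002
```

Call:
{"fn": "jog_arm", "kwargs": {"rows": [[0, [0, 2, 0], [0, 0, 0]], [0, [-1, 5, 0], [0, 0, 0]], [0, [-1, 7, 0], [0, 0, 0]], [0, [-2, 9, 0], [0, 0, 0]], [0, [-2, 10, 0], [0, 0, 0]]]}}

```text
clock: 8.68
eef_pos: [0.5919, 0.0804, 0.0403]
eef_rot: [0.993, 0.116, 0.0, 0.001]
wrist_force: [1.5, -9.6, 1.7]
opening: 0.0001
```

Call:
{"fn": "jog_arm", "kwargs": {"rows": [[0, [0, 1, 0], [0, 0, 0]], [0, [0, 2, 0], [0, 0, 0]], [0, [-1, 3, 0], [0, 0, 0]]]}}

```text
clock: 8.93
eef_pos: [0.5918, 0.0805, 0.0405]
eef_rot: [0.993, 0.117, 0.001, 0.004]
wrist_force: [5.5, -17.1, -1.1]
opening: 0.0001
```

Call:
{"fn": "jog_arm", "kwargs": {"rows": [[0, [0, 1, 0], [0, 0, 0]], [0, [0, 2, 0], [0, 0, 0]], [0, [-1, 3, 0], [0, 0, 0]]]}}

```text
clock: 9.18
eef_pos: [0.5919, 0.0804, 0.0406]
eef_rot: [0.993, 0.117, 0.002, 0.007]
wrist_force: [7.1, -17.3, -2.3]
opening: -0.0003
```

Call:
{"fn": "jog_arm", "kwargs": {"rows": [[0, [2, -10, 0], [0, 0, 0]], [0, [5, -20, 0], [0, 0, 0]], [0, [5, -20, 40], [0, 0, 0]], [0, [5, -20, 80], [0, 0, 0]], [0, [5, -20, 120], [0, 0, 0]]]}}

```text
clock: 9.6
eef_pos: [0.5957, 0.0603, 0.1603]
eef_rot: [0.993, 0.117, 0.0, 0.006]
wrist_force: [2.1, -0.2, 0.9]
opening: 0.0003
```

Call:
{"fn": "jog_arm", "kwargs": {"rows": [[0, [0, 0, 160], [0, 0, 0]], [0, [0, 0, 160], [0, 0, 0]], [0, [0, 0, 160], [0, 0, 0]], [0, [0, 0, 160], [0, 0, 0]], [0, [0, 0, 160], [0, 0, 0]]]}}

```text
clock: 10.02
eef_pos: [0.5985, 0.0606, 0.3307]
eef_rot: [0.993, 0.117, 0.008, 0.006]
wrist_force: [0.1, 0.4, 1.4]
opening: 0.0001
```

Run:
```python
from h import *
s=grab('scene','s4');t=grab('top','t4')
o=r.observe();print(o['clock'],o['eef_pos'],o['eef_rot'],o['wrist_force'])
A=cv2.imread('pics/s4.png')[150:270,250:410];B=cv2.imread('pics/t4.png')[195:295,150:290]
cv2.imwrite('pics/z4.png',np.hstack([cv2.resize(A,(480,360),interpolation=3),cv2.resize(B,(320,360),interpolation=3)]))
```

```text
10.1167 [0.59630861 0.06053687 0.32257996] [0.99311761 0.11696149 0.00205469 0.0057622 ] [ 0.16937596 -0.05904285 -1.73019389]
```

View pics/z4.png

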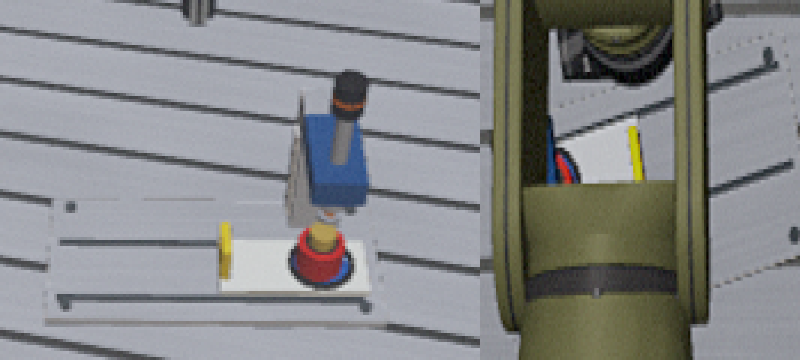

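Call:
{"fn": "jog_arm", "kwargs": {"rows": [[0, [-10, 40, 0], [0.0115, 0.004, 0]], [0, [-20, 80, 0], [0.0115, 0.004, 0]], [0, [-30, 120, 0], [0.0115, 0.004, 0]], [0, [-30, 129, -15], [0.0115, 0.004, 0]], [0, [-30, 129, -30], [0.0115, 0.004, 0]]]}}

```text
clock: 10.53
eef_pos: [0.5652, 0.1919, 0.2902]
eef_rot: [0.993, 0.119, -0.0, -0.001]
wrist_force: [0.6, 0.6, -0.6]
opening: 0.0001
```

Call:
{"fn": "jog_arm", "kwargs": {"rows": [[0, [0, 0, 0], [0, 0, 0]]]}}

```text
clock: 10.62
eef_pos: [0.563, 0.1912, 0.2836]
eef_rot: [0.993, 0.12, -0.005, 0.0]
wrist_force: [-0.6, -0.2, -0.9]
opening: 0.0001
```

Run:
```python
from h import *
s=grab('scene','s5')
o=r.observe();print(o['clock'],o['eef_pos'],o['eef_rot'],o['wrist_force'])
A=s['pixels'][200:262,325:385]
h=cv2.cvtColor(s['pixels'],cv2.COLOR_RGB2HSV).astype(int);H,S,V=h[...,0],h[...,1],h[...,2]
for y in range(206,246): print(y,''.join('R' if (p[0]<6 or p[0]>172) and p[1]>120 else 'o' if p[0]<34 and p[1]>90 else 'b' if 95<p[0]<130 and p[1]>120 else 'k' if p[2]<70 else 'g' if p[2]<150 else '.' for p in h[y,340:385]))
A=cv2.imread('pics/s5.png')[150:250,315:415]
cv2.imwrite('pics/z5.png',cv2.resize(A,(600,600),interpolation=3))
```

```text
10.6667 [0.56325454 0.19105357 0.28451106] [ 9.92869489e-01  1.19108183e-01 -4.83929029e-03 -6.90484780e-06] [ 0.28533692 -0.18769552 -0.41566605]
206 ......ggggggggbbbbbbbbbbbbbbbbbb.............
207 gg....gggggggkbbbbbbbbbbbbbbbbbb.............
208 gggggggggggggkbbbbbbbbbbbbbbbbbbg............
209 gggggggggggggkbbbbbbbbbbbbbbbbbbg............
210 ....gggggggggkbbbbbbbbbbbbbbbbbbg............
211 ......gggggggkgbbbbbbbbbbbbbbbbbb............
212 .....ggggggggggbbggbgbbbgbbbgbbbggg..........
213 .....ggggggggggbbbbgbgbbgggbggbbggggggggg....
214 .....ggggggggggggggbbgbggbbbbbbbggggggggggggg
215 .....gggggggggbbgbggbbgbbggbbgbg....ggggggggg
216 .....gggggggggbbbgbggbbgbbbgbbbg..........ggg
217 .....ggggggggggbggggbbbbbgbbbbbg.............
218 .....ggggggggggggggggggggggggggg.............
219 .....gggggggggggggggggggggggg................
220 ......gggggggggg.gggggggggggg................
221 ......gggggggggg..goog...ggg.................
222 ......ggggggggggg............................
223 ......ggggggggggggg...g......................
224 ......gggggggg..ogggggg......................
225
[... 346 characters left out ...]

232 ........gRRRRggoooooogRRR....................
233 .......gkoRRRRggoooogRRRRg...................
234 .......kkgRRRRRRRRRRRRRRRkg........gkgggg....
235 ......gggRRRRRRRRRRRRRRRggk.........ggggggggg
236 ......gggRRRRRRRRRRRRRRR..kg........ggggggggg
237 ......gggRRRRRRRRRRRRRRRbbgg.............gggg
238 ......gggRRRRRRRRRRRRRRgbbgg.................
239 ......gkggRRRRRRRRRRRRRgbbgk.................
240 .......kkoRRRRRRRRRRRRRgbbkg.................
241 .......gkkgRRRRRRRRRRRgbbgkg.................
242 ........gkkgRRRRRRRRggbbgkg..................
243 .........gkkkgRRRRRgbbbgkg...................
244 ..........ggkkkgggbbgkkkg....................
245 ............gggkgkkkgggg.....................
```

View pics/z5.png

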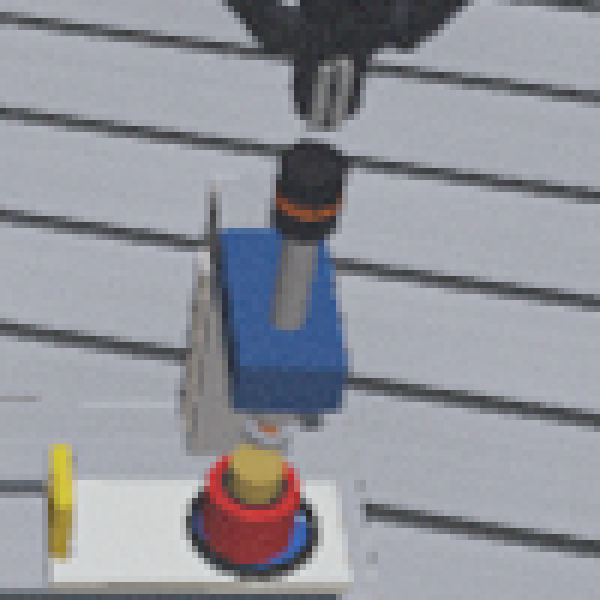

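Call:
{"fn": "jog_arm", "kwargs": {"rows": [[0, [4, -4, -5], [0, -0.01, 0]], [0, [4, -4, -10], [0, -0.01, 0]], [0, [4, -4, -14], [0, -0.01, 0]], [0, [4, -4, -14], [0, -0.01, 0]]]}}

```text
clock: 11.0
eef_pos: [0.5671, 0.1859, 0.2692]
eef_rot: [0.993, 0.118, -0.001, 0.001]
wrist_force: [0.2, -0.2, 0.2]
opening: 0.0002
```

Call:
{"fn": "jog_arm", "kwargs": {"rows": [[0, [0, 0, -2], [0, 0, 0]], [0, [0, 0, -3], [0, 0, 0]]]}}

```text
clock: 11.17
eef_pos: [0.5674, 0.1855, 0.2663]
eef_rot: [0.993, 0.118, -0.001, 0.001]
wrist_force: [-0.4, 0.1, -0.0]
opening: 0.0001
```

Call:
{"fn": "jog_arm", "kwargs": {"rows": [[0, [0, 0, -1], [0, 0, 0]], [0, [0, 0, -2], [0, 0, 0]]]}}

```text
clock: 11.33
eef_pos: [0.5675, 0.1855, 0.2647]
eef_rot: [0.993, 0.118, -0.0, 0.001]
wrist_force: [-0.4, 0.0, 0.1]
opening: -0.0002
```

Call:
{"fn": "jog_arm", "kwargs": {"rows": [[0, [0, 0, -1], [0, 0, 0]], [0, [0, 0, -2], [0, 0, 0]]]}}

```text
clock: 11.5
eef_pos: [0.5677, 0.1856, 0.2634]
eef_rot: [0.993, 0.118, 0.0, 0.001]
wrist_force: [-1.6, -0.9, 4.4]
opening: 0.0
```

Call:
{"fn": "jog_arm", "kwargs": {"rows": [[0, [0, 0, -3], [0, 0, 0]], [0, [0, 0, -6], [0, 0, 0]], [0, [0, 0, -9], [0, 0, 0]], [0, [0, 0, -11], [0, 0, 0]], [0, [0, 0, -13], [0, 0, 0]]]}}

```text
clock: 11.92
eef_pos: [0.5677, 0.1856, 0.2526]
eef_rot: [0.993, 0.118, 0.001, 0.001]
wrist_force: [-3.8, -1.6, 7.0]
opening: -0.0
```

Run:
```python
from h import *
s=grab('scene','s6')
o=r.observe();print(o['clock'],o['eef_pos'],o['wrist_force'])
c=load('s3')
# core height estimates from s3/t3: top disc extents of core
h=cv2.cvtColor(c['pixels'],cv2.COLOR_RGB2HSV)[216:252,295:322].astype(int)
for y,row in enumerate(h): print(216+y,''.join('R' if (p[0]<6 or p[0]>172) and p[1]>120 else 'o' if p[0]<34 and p[1]>90 else '.' for p in row))
t=load('t3');print(onz(t,237.9,232.4,.073))
for hh in(10,13,15,17):
  P=np.array([proj(c,(.5972+.013*np.cos(a),.0500+.013*np.sin(a),.058+hh/1e3)) for a in np.linspace(0,6.28,60)])
  Q=np.array([proj(c,(.5972+.023*np.cos(a),.0500+.023*np.sin(a),.024)) for a in np.linspace(0,6.28,60)])
  print(hh,P.min(0).round(1),P.max(0).round(1),'bottom',Q.max(0).round(1))
```

```text
11.9667 [0.56773489 0.1855742  0.25215983] [-3.02722642 -1.71903219  6.25325745]
216 ...........................
217 ...........................
218 ...........................
219 ...........................
220 ...........................
221 ...........................
222 ...........................
223 ...........................
224 ..........ooooo............
225 ..........oooooo...........
226 .......RoooooooooR.........
227 .......RooooooooooR........
228 ......RRooooooooooRR.......
229 .....RRR.oooooooo.RR.......
230 ......Ro.oooooooo.RR.......
231 .....RRR..oooooo..RRo......
232 .....RRRR.oooooo.RRRR......
233 .....RRRRR......RRRR.......
234 ......RRRRRRRRRRRRRR.......
235 ......RRRRRRRRRRRRRR.......
236 ......RRRRRRRRRRRRRR.......
237 ......RRRRRRRRRRRRRR.......
238 ......RRRRRRRRRRRRR........
239 ......RRRRRRRRRRRRR........
240 .......RRRRRRRRRRR.........
241 ........RRRRRRRRR..........
242 ..........RRRRRR...........
243 ...........................
244 ...........................
245 ...........................
246 ...........................
247 ...........................
248 ...........................
249 ...........................
250 ...........................
251 ...........................
[0.59673546 0.04747852 0.073     ]
10 [302.9 223.6] [312.  230.3] bottom [314.8 242.9]
13 [303.  222.9] [312.  229.6] bottom [314.8 242.9]
15 [303.  222.4] [312.  229.1] bottom [314.8 242.9]
17 [303. 222.] [312.  228.6] bottom [314.8 242.9]
```

Call:
{"fn": "jog_arm", "kwargs": {"rows": [[0, [0, 0, -1], [0, 0, 0]], [0, [0, 0, -2], [0, 0, 0]], [0, [0, 0, -3], [0, 0, 0]], [0, [0, 0, -4], [0, 0, 0]], [0, [0, 0, -5], [0, 0, 0]]]}}

```text
clock: 12.38
eef_pos: [0.5679, 0.1857, 0.249]
eef_rot: [0.993, 0.118, 0.001, 0.001]
wrist_force: [-4.0, -1.1, 7.5]
opening: -0.0001
```

Call:
{"fn": "jog_arm", "kwargs": {"rows": [[0, [0, 0, -1], [0, 0, 0]], [0, [0, 0, -2], [0, 0, 0]]]}}

```text
clock: 12.55
eef_pos: [0.5681, 0.1857, 0.2483]
eef_rot: [0.993, 0.118, 0.002, 0.001]
wrist_force: [-3.0, -1.9, 7.3]
opening: -0.0002
```

Call:
{"fn": "jog_arm", "kwargs": {"rows": [[0, [0, 0, -1], [0, 0, 0]], [0, [0, 0, -2], [0, 0, 0]]]}}

```text
clock: 12.72
eef_pos: [0.5681, 0.1857, 0.2477]
eef_rot: [0.993, 0.118, 0.002, 0.001]
wrist_force: [-3.4, -1.2, 8.5]
opening: 0.0
```

Call:
{"fn": "jog_arm", "kwargs": {"rows": [[0, [0, 0, -1], [0, 0, 0]], [0, [0, 0, -2], [0, 0, 0]]]}}

```text
clock: 12.88
eef_pos: [0.5681, 0.1857, 0.247]
eef_rot: [0.993, 0.118, 0.002, 0.001]
wrist_force: [-3.9, -1.0, 7.9]
opening: 0.0001
```

Call:
{"fn": "jog_arm", "kwargs": {"rows": [[0, [0, 0, -1], [0, 0, 0]], [0, [0, 0, -2], [0, 0, 0]], [0, [0, 0, -3], [0, 0, 0]]]}}

```text
clock: 13.13
eef_pos: [0.5681, 0.1857, 0.2453]
eef_rot: [0.993, 0.118, 0.002, 0.001]
wrist_force: [-5.0, -1.6, 7.5]
opening: 0.0002
```

Call:
{"fn": "jog_arm", "kwargs": {"rows": [[0, [0, 0, -1], [0, 0, 0]], [0, [0, 0, -2], [0, 0, 0]], [0, [0, 0, -3], [0, 0, 0]]]}}

```text
clock: 13.38
eef_pos: [0.5681, 0.1858, 0.2436]
eef_rot: [0.993, 0.118, 0.003, 0.001]
wrist_force: [-4.5, -1.7, 6.5]
opening: -0.0
```

Run:
```python
from h import *
s=grab('scene','s7')
o=r.observe();print(o['clock'],o['eef_pos'],o['wrist_force'])
A=cv2.imread('pics/s6.png')[205:250,340:380];B=cv2.imread('pics/s7.png')[205:250,340:380]
cv2.imwrite('pics/z7.png',cv2.resize(np.hstack([A,B]),(800,450),interpolation=3))
```

```text
13.4333 [0.56806537 0.18574008 0.24337492] [-2.94566934 -1.32055206  8.01188909]
```

View pics/z7.png

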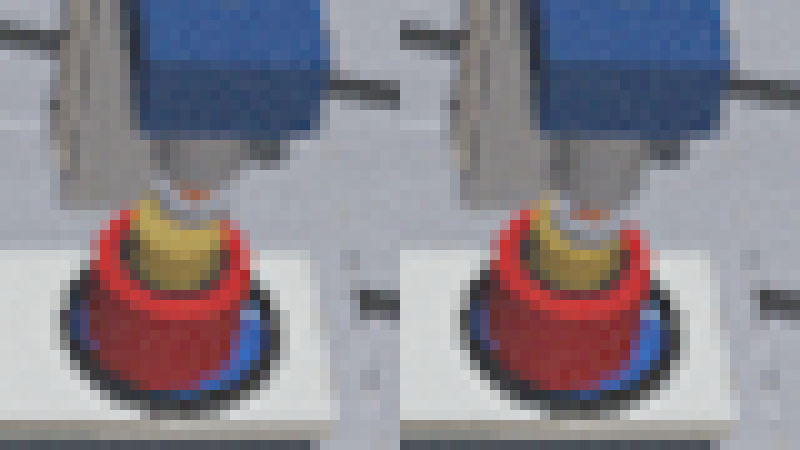

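Call:
{"fn": "jog_arm", "kwargs": {"rows": [[0, [0, 0, -1], [0, 0, 0]], [0, [0, 0, -2], [0, 0, 0]], [0, [0, 0, -2], [0, 0, 0]]]}}

```text
clock: 13.68
eef_pos: [0.5681, 0.1857, 0.2427]
eef_rot: [0.993, 0.118, 0.003, 0.001]
wrist_force: [-3.3, -1.0, 7.4]
opening: -0.0
```

Call:
{"fn": "jog_arm", "kwargs": {"rows": [[0, [0, 0, -1], [0, 0, 0]], [0, [0, 0, -2], [0, 0, 0]], [0, [0, 0, -2], [0, 0, 0]]]}}

```text
clock: 13.93
eef_pos: [0.5681, 0.1857, 0.2423]
eef_rot: [0.993, 0.119, 0.003, 0.001]
wrist_force: [-4.1, -1.5, 8.1]
opening: -0.0001
```

Call:
{"fn": "jog_arm", "kwargs": {"rows": [[0, [0, 0, -1], [0, 0, 0]], [0, [0, 0, -2], [0, 0, 0]], [0, [0, 0, -2], [0, 0, 0]]]}}

```text
clock: 14.18
eef_pos: [0.5681, 0.1857, 0.2419]
eef_rot: [0.993, 0.119, 0.003, 0.001]
wrist_force: [-4.6, -1.2, 8.3]
opening: -0.0003
```

Run:
```python
from h import *
w=[]
for i in range(3):
    s=grab('scene','s8');o=r.observe();w.append(o['wrist_force'][2])
print(o['clock'],o['eef_pos'],w)
for y in range(214,238):
    print(y,' '.join('%3d,%3d,%3d'%tuple(p) for p in s['pixels'][y,356:362]))
```

```text
14.3333 [0.5680848  0.18575332 0.24194494] [np.float64(8.140421357151265), np.float64(7.2626643893534615), np.float64(9.691633197864688)]
214  58, 75,107  51, 68,102  58, 75,105  54, 69,105  52, 74,105  55, 76,107
215  57, 72,105  53, 73,104  54, 72,103  50, 68,101  54, 72,106  51, 71,103
216  55, 71,103  54, 70,104  52, 72,104  49, 72,104  56, 72,104  47, 69,101
217  59, 77,106  55, 75,103  53, 71,102  51, 70,102  55, 73,105  55, 70,106
218  69, 79,100  74, 84,104  76, 89,108  71, 80,110  72, 86,111  76, 89,113
219  95, 95, 96 110,111,110 117,114,113 125,121,122 126,124,124 128,126,124
220  93, 93, 93 108,107,109 115,113,115 123,122,124 128,127,129 127,128,129
221  95, 96, 99 110,110,110 117,118,121 121,122,122 124,124,127 126,124,125
222 101,100,102 109,109,111 119,116,120 122,120,121 124,121,124 124,123,127
223  98, 98,102 117,113,116 120,116,120 122,123,124 126,126,127 125,122,124
224 107,110,115 115,113,116 119,117,120 120,122,122 122,121,123 123,123,124
225 136,138,145 117,110,108 125,116,116 126,122,120 126,125,127 126,125,129
226 145,143,154 140,116,106 138,106, 90 134,111, 9
[... 161 characters left out ...]
,154 119,126,129
229 150,135, 93 137,127,110 131,123,116 128,122,120 123,121,119 109,106, 98
230 146,124, 69 166,139, 73 167,144, 80 151,132, 83 143,123, 73 115,101, 65
231 136,114, 72 140,117, 69 142,121, 73 143,120, 70 138,118, 69 109,101, 71
232 135,115, 68 138,114, 65 143,122, 71 142,122, 71 121,105, 66  85, 78, 62
233 117,106, 65 127,113, 69 131,117, 68 114,100, 65  77, 67, 62 115, 50, 58
234 122, 59, 60 112, 57, 61 111, 55, 58 118, 52, 56 141, 60, 63 179, 58, 59
235 203, 60, 59 205, 64, 63 202, 58, 57 202, 63, 63 200, 59, 58 196, 58, 59
236 182, 55, 50 190, 60, 60 188, 58, 60 182, 59, 53 175, 54, 52 157, 55, 59
237 127, 42, 46 133, 51, 53 133, 54, 56 131, 47, 48 133, 50, 50 131, 46, 48
```

Call:
{"fn": "jog_arm", "kwargs": {"rows": [[0, [0, 0, -2], [0, 0, 0]], [0, [0, 0, -3], [0, 0, 0]], [0, [0, 0, -3], [0, 0, 0]], [0, [0, 0, -3], [0, 0, 0]]]}}

```text
clock: 14.67
eef_pos: [0.5681, 0.1857, 0.2411]
eef_rot: [0.993, 0.119, 0.004, 0.001]
wrist_force: [-4.8, -0.7, 10.5]
opening: 0.0002
```

Call:
{"fn": "jog_arm", "kwargs": {"rows": [[0, [0, 0, -2], [0, 0, 0]], [0, [0, 0, -3], [0, 0, 0]], [0, [0, 0, -3], [0, 0, 0]], [0, [0, 0, -3], [0, 0, 0]]]}}

```text
clock: 15.0
eef_pos: [0.5681, 0.1857, 0.2404]
eef_rot: [0.993, 0.119, 0.004, 0.001]
wrist_force: [-5.6, -1.2, 11.0]
opening: -0.0003
```

```bash
cat > fz.py <<'E'
from h import *
import sys
w=[]
for i in range(6):
    s=grab('scene',sys.argv[1]);o=r.observe();w.append(o['wrist_force'][2])
print(o['clock'],o['eef_pos'],np.mean(w),np.round(w,1))
for y in range(222,236):
    print(y,' '.join('%3d,%3d,%3d'%tuple(p) for p in s['pixels'][y,356:361]))
E
python3 fz.py s9
```

```text
15.3 [0.56813095 0.18575538 0.24032371] 10.27022919588172 [ 9.3 10.3 10.7 11.   9.8 10.5]
222 104,101,105 109,110,112 118,115,119 118,119,120 123,123,123
223 100,101,102 113,111,111 119,116,121 124,124,126 125,123,125
224 103,106,109 113,112,115 120,118,120 121,120,124 130,126,128
225 126,127,135 117,114,114 121,119,119 122,122,126 120,121,122
226 149,148,159 134,125,123 130,116,113 130,119,117 129,125,126
227 133,138,151 153,150,159 157,140,134 157,130,117 157,146,149
228 119,114,113 131,131,142 143,147,158 142,148,159 140,144,154
229 152,136, 95 138,126,114 132,126,116 125,120,115 126,120,121
230 149,127, 72 165,140, 75 167,147, 84 152,134, 86 147,126, 76
231 136,113, 68 139,118, 67 141,119, 72 145,122, 71 139,118, 72
232 137,118, 71 143,119, 72 144,122, 71 139,118, 68 117,105, 62
233 117,104, 65 132,118, 73 131,114, 70 114, 99, 67  80, 76, 66
234 119, 54, 58 114, 55, 61 114, 58, 66 118, 54, 60 138, 59, 62
235 202, 59, 59 205, 59, 54 205, 64, 64 203, 60, 62 202, 65, 64
```

```bash
cat > edge.py <<'E'
from h import *
import sys
for n in sys.argv[1:]:
    p=load(n)['pixels'][222:234,356:361].astype(float)
    d=(p[...,2]/p[...,0])  # disc ~1+, brass ~.5
    e=[]
    for k in range(5):
        c=d[:,k];i=max(j for j in range(len(c)-1) if c[j]>=.75 and c[j+1]<.75);e.append(222+i+(c[i]-.75)/(c[i]-c[i+1]))
    print(n,np.round(e,2),round(np.mean(e),2),'stem', (p[...,0]-p[...,2])[2:7].clip(0).sum().round())
E
python3 edge.py s5 s6 s7 s8 s9
```

```text
s5 [223.62 223.8  224.36 224.45 224.48] 224.14 stem 1893.0
s6 [225.93 226.63 227.18 227.32 227.05] 226.82 stem 918.0
s7 [228.23 229.18 229.29 229.33 229.11] 229.03 stem 268.0
s8 [228.64 229.15 229.33 229.48 229.48] 229.22 stem 217.0
s9 [228.61 229.2  229.34 229.48 229.47] 229.22 stem 128.0
```

Call:
{"fn": "jog_arm", "kwargs": {"rows": [[0, [0, 0, -2], [0, 0, 0]], [0, [0, 0, -4], [0, 0, 0]], [0, [0, 0, -4], [0, 0, 0]], [0, [0, 0, -4], [0, 0, 0]]]}}

```text
clock: 15.63
eef_pos: [0.5681, 0.1857, 0.2387]
eef_rot: [0.993, 0.119, 0.004, 0.001]
wrist_force: [-5.3, -1.2, 10.1]
opening: 0.0
```

```bash
python3 fz.py s10|head -1;python3 edge.py s10
```

```text
15.9333 [0.56813966 0.18574106 0.23871848] 10.648114497413045 [11.  10.8 10.9 10.9  9.9 10.5]
s10 [228.61 229.19 229.38 229.5  229.45] 229.23 stem 14.0
```

Call:
{"fn": "jog_arm", "kwargs": {"rows": [[0, [0, 0, -2], [0, 0, 0]], [0, [0, 0, -3], [0, 0, 0]], [0, [0, 0, -3.5], [0, 0, 0]], [0, [0, 0, -3.5], [0, 0, 0]]]}}

```text
clock: 16.27
eef_pos: [0.5681, 0.1857, 0.238]
eef_rot: [0.993, 0.119, 0.005, 0.001]
wrist_force: [-6.8, -1.6, 11.9]
opening: 0.0
```

```bash
python3 fz.py s11|head -1;python3 edge.py s11
```

```text
16.5667 [0.56812256 0.18574432 0.23803682] 12.219461773885245 [11.8 12.2 13.2 12.4 11.5 12.1]
s11 [228.63 229.15 229.32 229.49 229.49] 229.21 stem 9.0
```

Call:
{"fn": "jog_arm", "kwargs": {"rows": [[0, [0, 0, -2], [0, 0, 0]], [0, [0, 0, -3.5], [0, 0, 0]], [0, [0, 0, -3.5], [0, 0, 0]], [0, [0, 0, -3.5], [0, 0, 0]]]}}

```text
clock: 16.9
eef_pos: [0.5681, 0.1857, 0.2372]
eef_rot: [0.993, 0.119, 0.005, 0.002]
wrist_force: [-6.9, -2.9, 11.9]
opening: 0.0001
```

```bash
python3 fz.py s12|head -1;python3 edge.py s12
```

```text
17.2 [0.56815183 0.18575789 0.23724011] 11.99922779869607 [12.1 12.4 12.3 11.5 12.6 11.2]
s12 [228.65 229.18 229.36 229.53 229.48] 229.24 stem 9.0
```

Call:
{"fn": "jog_arm", "kwargs": {"rows": [[0, [0, 0, 3], [0, 0, 0]], [0, [0, 0, 10], [0, 0, 0]], [0, [0, 0, 40], [0, 0, 0]], [0, [0, 0, 80], [0, 0, 0]], [0, [0, 0, 80], [0, 0, 0]]]}}

```text
clock: 17.62
eef_pos: [0.5711, 0.1865, 0.3262]
eef_rot: [0.993, 0.119, 0.012, 0.001]
wrist_force: [0.7, 0.3, 2.3]
opening: 0.0
```

Call:
{"fn": "jog_arm", "kwargs": {"rows": [[0, [-60, -200, 0], [0, 0, 0]], [0, [-60, -200, 0], [0, 0, 0]], [0, [-60, -200, 0], [0, 0, 0]], [0, [-60, -200, 0], [0, 0, 0]], [0, [-60, -200, 0], [0, 0, 0]]]}}

```text
clock: 18.03
eef_pos: [0.5104, -0.0149, 0.3261]
eef_rot: [0.993, 0.119, 0.012, 0.001]
wrist_force: [1.4, -0.5, -0.7]
opening: 0.0001
```

Call:
{"fn": "jog_arm", "kwargs": {"rows": [[0, [-60, -200, 0], [0, 0, 0]], [0, [-60, -200, 0], [0, 0, 0]], [0, [-60, -200, 0], [0, 0, 0]], [0, [-60, -200, 0], [0, 0, 0]], [0, [-60, -200, 0], [0, 0, 0]]]}}

```text
clock: 18.45
eef_pos: [0.4502, -0.2148, 0.3261]
eef_rot: [0.993, 0.119, 0.013, 0.001]
wrist_force: [1.6, -1.6, 0.7]
opening: 0.0
```

```bash
python3 fz.py s13|head -1;python3 edge.py s12 s13
python3 - <<'E'
from h import *
t=grab('top','t13')
for a in ('s5','s13'):
    p=load(a)['pixels'];h=cv2.cvtColor(p,cv2.COLOR_RGB2HSV).astype(int)
    m=(h[...,0]<18)&(h[...,1]>110)&(h[...,2]>60);m[:175]=0;m[205:]=0;m[:,:350]=0;m[:,385:]=0
    v,u=np.nonzero(m);print(a,'band',u.mean(),v.mean(),len(u))
for z in(.230,.235,.240,.2464):print(z,proj(load('s13'),(.5675,.187,z)))
A=cv2.imread('pics/s13.png')[165:265,250:400];B=cv2.imread('pics/s13.png')[205:250,335:385]
C=cv2.imread('pics/t13.png')[190:300,145:420]
cv2.imwrite('pics/z13.png',np.vstack([np.hstack([cv2.resize(A,(450,300),interpolation=3),cv2.resize(B,(333,300),interpolation=3)]),cv2.resize(C,(783,300),interpolation=3)]))
E
```

```text
18.75 [ 0.45134924 -0.21224754  0.32594829] 0.1611697206513411 [-0.6  0.5  0.6  0.1  0.8 -0.4]
s12 [228.65 229.18 229.36 229.53 229.48] 229.24 stem 9.0
s13 [228.61 229.17 229.33 229.49 229.46] 229.21 stem 9.0
s5 band 365.2352941176471 184.7058823529412 17
s13 band 364.52941176470586 192.0 17
0.23 [363.11416575 185.29222554]
0.235 [363.35010323 183.86025956]
0.24 [363.58758584 182.41891581]
0.2464 [363.89384254 180.56016419]
```

View pics/z13.png

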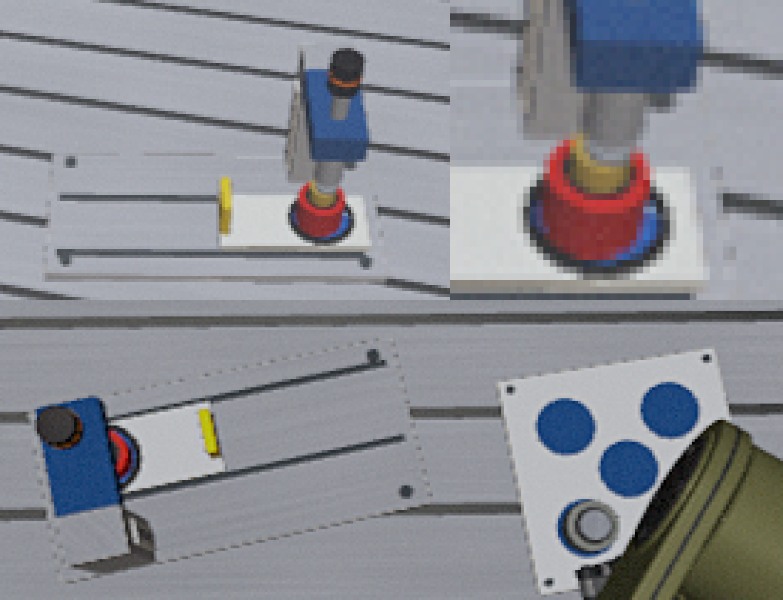

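Run:
```python
from h import *
a,b=load('scene0')['pixels'],load('s13')['pixels']
d=np.abs(a.astype(int)-b).max(2)
print('blue',(d[190:210,190:208]>40).sum(),'grey',(d[192:210,218:240]>40).sum(),'driver',(d[283:300,233:330]>40).sum())
print(r.finish_job())
```

```text
blue 0 grey 0 driver 0
the job is handed in; nothing more can be done
None
```

The job is done and handed in at about 19 s on the robot's clock; no verdict was reported. The red part is in the nest, the tray is home, and the foot is pushed in about half-way on the core.

- **Part:** I set it down at about 7 N of contact force. It stands inside the ring but slightly off centre.
- **Tray:** I pushed it by the fin until it met its hard stop at about 17 N.
- **Gauge:** I pressed the knob down with shut fingers in small steps, then lifted off. From the images and the finger travel since first touch, the foot is about 5 mm in (4.5 to 5.4 mm). It stayed there after release.
- **Other objects:** the blue part, the grey part and the screwdriver show no change in the final scene image. The arm is clear of everything.

Two checks were less clean:
- **Foot depth by force:** the last press, about 12 N, suggests a shallower push of roughly 3.5 mm. I trusted position over force because the slide friction is only known roughly.
- **Foot position on the core:** the foot sits about 2 to 3 mm off the core's centre, so its edge may overhang slightly.

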